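Reset the door closer's speed screw and lock it again

ROBOT

A 7-joint arm with a two-finger parallel gripper is mounted at the origin on the work surface. World frame = base frame: x ahead of the robot, y to its left, z up, the work surface at z = 0. Lengths are in m, angles in rad, forces in N, time in s.
With the tool pointing down it reaches from about 0.35 to 0.9 m from the base axis. Payload 8.1 kg.
Tool frame: the origin (TCP) lies midway between the tips of the shut fingers; the grasp point (between the pads) lies 19 mm behind it; z points along the fingers, y is the line along which they close (so a half turn about z gives the same grasp; the last joint's range is limited). The gripper opens to 92 mm and grips with 3 to 60 N. Pads are 19 mm wide; open, the fingers measure 130 mm over their backs; the gripper's body (75 mm by 190 mm) begins 47 mm behind the grasp point.
Start: joints at [-1.365, 0.434, 0.025, 1.573, -0.012, 1.134, -0.075], TCP at [0.19, 0.595, 0.196] pointing down, gripper open.
Joint ranges: [-2.62, 2.62], [-0.44, 2.09], [-1.27, 1.32], [0.08, 2.57], [-1.32, 4.46], [0.12, 2], [-2.74, 2.74]. Speed limits (rad/s): [2.22, 2.22, 3.01, 3.01, 3.14, 3.14, 3.14].

INTERFACE

Orientations are given as a rotation vector (axis times angle).
In Python, from cell import readout, get_image, calibration, ticket gives the robot as it stands. The module is installed in compiled form; this text tells all that it offers.
- The arm moves only by the tool move_arm, never from a script. Its argument "series" is a list of rows, each a list of 6 numbers: the shift along the world's x, y, z as a fraction of full scale, then the turn, a rotation vector about the world's x, y, z as a fraction of full scale. A call has 1 to 5 rows; each row is the pose to reach, as a shift and turn from the pose commanded when the call began; what a row does not reach only later rows make up. Full scale, the value 1, is 0.75 m for a shift and 60 degrees for a turn. A row lasts 1/10 s, in which the tool goes at most 50 mm and 8.59 degrees, less where a joint would pass 70% of its speed; a pose out of reach is approached as far as the arm can. A call with a number of a shift or a turn outside -1 to 1 is refused whole. A call with a gripper value outside its range is refused whole. "claw" is the opening, from -1 (shut) to 1 (fully open), so that 0 is half open, set as the call begins (left out, the last holds). The fingers move at their own pace and stop on an object; "squeeze" is the grip in N (left out, the last holds). Time passes only in rows, so rows that repeat a pose let the fingers close. It gives the time, the measured TCP pose, the force, the opening and the grip force at its end, in the units of the state.
- readout.observe(): the state, without advancing time (a new reading comes with each control period).
- get_image(name): name is "scene" or "top" or "wrist"; returns (picture, depth): 480x640x3 uint8, red, green, blue; 480x640 float32, m along the optical axis (not along the pixel's ray), 0 where there is no reading.
- calibration(name): a dict with "fx", "fy", "cx", "cy" (pixels), "view" (4x4, takes a point from world to camera coordinates); the wrist camera has in their place "mount" (4x4, takes a point from camera to tool coordinates, whose origin is the TCP and whose axes are the flange's). Camera axes: x right, y down, z forward; pixel columns grow to the right and rows downward; lengths in m; the calibration is good to about 2 mm. A picture is of the moment at which its call begins: read the wrist's pose just before it. calibration takes no time and is no camera call.
- ticket.sign_off(): hands the job in; it is judged then, once.
The state is a dict: "clock": time; "joints": joint angles; "dq": joint speeds; "joint_efforts": joint torques, N m; "position": TCP position; "ee_rot": TCP orientation; "force": force on the tool from outside, world axes, zero at the start; "ft_torque": the same for the moment, N m; "width": opening from 0.0 (shut) to 1.0 (fully open); "gripper_force": force on a finger pad.
Only numpy, scipy, OpenCV 4.12 (cv2) and the standard library are available. Lean on these libraries where they do the work, as an engineer would, in place of code of your own. Each camera call takes 0.05 s, during which the arm holds its last target. There are 200 camera calls.

TASK

In the open white door-closer box, first slacken the black hexagonal locknut by about a quarter turn, then turn the yellow adjuster bar until its red pointer lines up with the green mark, and do the locknut up fully tight again with the pointer still on the mark. Never force the adjuster while its locknut is tight; at the end let go and draw clear, leaving everything else on the table where it lies.

Things in the scene. Friction and masses are not known exactly. Their poses are not given: they have to be found in the camera images.
- closer: White plastic door-closer control box, fixed, 145 x 166 mm footprint, housing up to 138 mm high. Origin under its middle on the table; z up, x towards its high back, y towards its lid. Its grey control face slopes: the face normal leans 30 deg from vertical towards the box's -x side (low front). Flip-top lid, a 160 x 125 mm leaf, fixed open on the +y rim, leaning 40 deg outward from the normal.
- face (a point): Centre of the grey 150 x 150 mm control face, 75 mm above the box's origin; axes as the box (z up, not along the face normal). A white rim stands 25 mm above the face, 75 mm from this point on all four sides, so it is recessed; the open lid reaches 222 mm above the table. Along the normal here, from the face out: pointer disc 2 to 6 mm, locknut 7 to 31, neck, yellow bar 36 to 60 mm.
- locknut (a joint): Angle (rad) of the black locknut about the face normal. 0 = fully tight (hard stop); grows anticlockwise, looking at the face, as it loosens; stop at 2.6. Starts tight. Below 0.35 it counts as tight and the screw must not be forced, though a strong grip could. Stays where left; about 0.15 N m turns it. It does not move along its axis or turn the screw.
- nut_grip (a point): Point on the axis in the locknut, 28 mm from the face, 3 mm below the nut's outer end; fingertips reaching 19 mm further clear the disc. Hexagon 34 mm across flats, 39 mm across corners, 24 mm long. z = axis, out of the face; the flats' normals lie along x and every 60 deg from it; turns with the nut.
- screw (a joint): Angle (rad) of the adjuster screw (yellow bar and pointer disc) about the face normal, anticlockwise positive looking at the face; 0 = pointer towards the middle of the face's high edge; stops at -1.4 and 1.4. Stays where left; about 0.05 N m turns it.
- screw_grip (a point): Point on the axis in the yellow bar, 54 mm from the face, 6 mm below the bar's outer end. Bar 24 mm long (x, towards the pointer), 10 mm thick (y: close the fingers along y), 24 mm tall, its lower end 5 mm clear of the nut. z = axis, out of the face; turns with the screw.
- pointer (a point): Outer end of the red pointer on the 70 mm aluminium disc behind the nut, 34 mm from the axis; the frame's x points outwards along the pointer, z = axis.
- index (a joint): Angle of the green mark about the face normal, same zero and sense as the screw's angle. The pointer lines up with the mark when both angles are equal. It is set beforehand, differs from start to start, and cannot be moved by touch.
- mark (a point): Inner end of the green mark, 40 mm from the axis; x points outwards along the mark, a green tab 26 x 9 mm lying on the face 40 to 66 mm from the axis.
- tray: Grey ceramic key tray, round, 136 mm wide, 20 mm high, with the keys in it; origin at the centre of its underside. Bystander.
- key_a: Aluminium door key, 54 mm long, 4 mm thick, in the tray; origin about mid-length on its underside. Bystander.
- key_b: Second such key in the tray. Bystander.
- padlock: Steel padlock lying flat beside the box, 80 x 48 x 20 mm; origin at its middle on the underside. Bystander.
- fob: Blue plastic fob, 43 x 30 x 7 mm, in front of the box; origin under its round part. Bystander.
- tumbler: Glass tumbler, 74 mm wide, 90 mm high, standing behind the box; origin at the centre of its foot. Bystander.
- tape: Roll of brown parcel tape lying flat, 100 mm wide, 48 mm high; origin at the centre of its underside. Bystander.

How it is judged:
On the way, in this order (a step that is already met when the one before it is completed fails the run):
1. the locknut is slackened, the screw not yet on the mark (value of joint locknut above 0.42 rad), for 0.2 s.
2. with the nut slack, the pointer is brought on to the mark (within 0.1 rad) (value of joint locknut above 0.35 rad and angle between the x axis of pointer and the x axis of mark, either way round below 0.1 rad), for 0.3 s.
3. the locknut is tight again (within 0.12 rad of its stop) (value of joint locknut below 0.12 rad), for 0.2 s.
At the end, for the whole second after the job is handed in: The locknut is within 0.12 rad of its tight stop, the red pointer within 0.1 rad of the green mark, both still and released (value of joint locknut below 0.12 rad and angle between the x axis of pointer and the x axis of mark, either way round below 0.1 rad and velocity of joint each of locknut, screw below 0.02 rad/s); the robot touches nothing.
It fails at once if a bystander (tray, keys, padlock, fob, tumbler or tape) is moved more than 15 mm (distance of any of tray, key_a, key_b, padlock, fob, tumbler, tape from where it was at the start of the episode above 0.015 m).
It fails at once if the adjuster is forced: turned off its start and off the mark while the locknut is tight (value of joint locknut below 0.35 rad and distance of pointer from where it was at the start of the episode above 0.006 m and angle between the x axis of pointer and the x axis of mark, either way round above 0.2 rad).
It also fails if it takes over 64 s, if anything falls off the work surface, if the arm or the gripper's body presses on something with over 40 N, if the wrist force passes 120 N, or if a joint passes its speed limit or range.

## Working session

There is one attempt and no reset: what is moved stays moved. The work goes in short steps, Python scripts to look and compute and a tool call to move; the robot and the scene stay as the last step left them, time stands still between calls to the robot, and variables do not carry over. Pictures are saved under pics/ and viewed, at most 10 in all, crops included, and the job is handed in when it is done.

Besides the shell and the picture viewer there is one more tool, called by a JSON object that holds its "name" and its "arguments", one argument or row to a line. move_arm: Moves the arm, as the interface text tells. Shift numbers are shares of 0.75 m and turn numbers shares of 60 degrees, none past 1 either way. Its arguments: {"type":"object","properties":{"series":{"type":"array"},"claw":{"type":"number"},"squeeze":{"type":"number"}},"required":["series"]}

```bash
mkdir -p pics
python3 - <<'E'
from cell import readout,get_image,calibration
import cv2,numpy as np
s=readout.observe();print(s)
for n in("scene","top"):
    p,d=get_image(n);cv2.imwrite(f"pics/{n}0.png",p[:,:,::-1]);np.save(f"pics/{n}0.npy",d);c=calibration(n);print(n,c)
print(calibration("wrist"))
E
```

```text
{'clock': 0.0, 'joints': array([-1.36458582,  0.43521325,  0.02496809,  1.57411662, -0.01162687,
        1.13396767, -0.07506686]), 'dq': array([-0.00072848,  0.00122043,  0.00031199,  0.00205737, -0.00056819,
       -0.00109348, -0.00072511]), 'joint_efforts': array([ 1.15215862e-03, -6.67842507e+01,  9.85489525e-01, -3.14457893e+01,
       -6.04630122e-02,  4.29915916e-02,  1.34364213e-04]), 'position': array([0.18983002, 0.59488555, 0.19504343]), 'ee_rot': array([-4.83201869e-01, -3.10408237e+00,  2.44204903e-03]), 'force': array([-0.08732175,  0.74897846,  0.71312022]), 'ft_torque': array([ 0.03421622,  0.06545731, -0.0442582 ]), 'gripper_force': 0.0, 'width': 0.9996132131774208}
scene {'fx': 532.0209792247791, 'fy': 532.0209792247791, 'cx': 313.95175877552526, 'cy': 247.01430051021168, 'view': array([[ 0.87048892,  0.49177916, -0.0200572 , -0.54934385],
       [ 0.298458  , -0.55982144, -0.77299598, -0.0683361 ],
       [-0.39137177,  0.6668982 , -0.63409378,  1.37176104],
       [ 0.        ,  0.        ,  0.        ,  1.        ]])}
top {'fx': 498.61772161783284, 'fy': 498.61772161783284, 'cx': 311.60846240087216, 'cy': 240.40114823620436, 'view': array([[-0.00718484, -0.99986999, -0.01443543,  0.07784349],
       [-0.99810808,  0.0080522 , -0.06095425,  0.60552868],
       [ 0.06106256,  0.01397017, -0.99803617,  1.16191332],
       [ 0.        ,  0.        ,  0.        ,  1.        ]])}
{'fx': 408.3045180114477, 'fy': 408.3045180114477, 'cx': 319.21973948274706, 'cy': 236.63697531462742, 'mount': array([[-3.78173587e-04, -9.54053365e-01, -2.99636504e-01,
         8.08944775e-02],
       [ 9.99999843e-01, -4.84732359e-04,  2.81297536e-04,
         3.96288829e-04],
       [-4.13616370e-04, -2.99636351e-01,  9.54053398e-01,
        -1.89210811e-01],
       [ 0.00000000e+00,  0.00000000e+00,  0.00000000e+00,
         1.00000000e+00]])}
```

View pics/scene0.png

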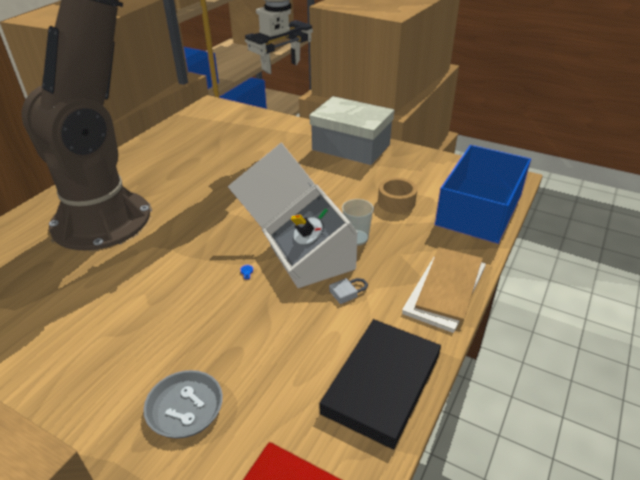

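View pics/top0.png

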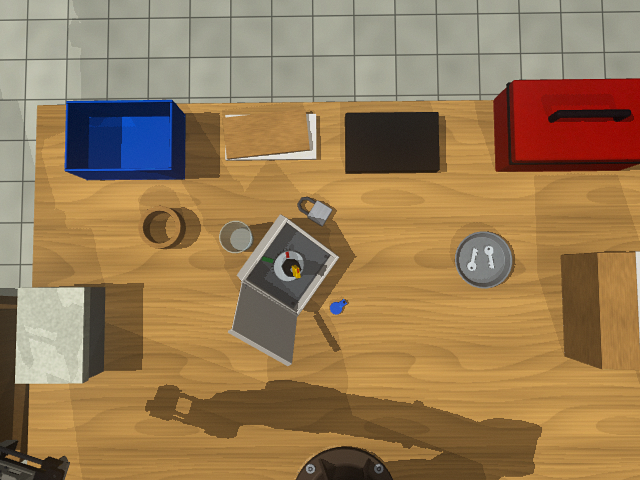

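Box sits around (0.55, 0.05); back faces the tumbler (top image, left-up), lid towards lower left. Enlarging.

Run:
```python
import cv2,numpy as np
a=cv2.imread("pics/top0.png")[205:325,225:345];b=cv2.imread("pics/scene0.png")[180:290,255:365]
r=lambda i:cv2.resize(i,(400,400),interpolation=cv2.INTER_CUBIC)
cv2.imwrite("pics/crop0.png",np.hstack([cv2.resize(a,(400,400),interpolation=2),cv2.resize(b,(400,400),interpolation=2)]))
```

```text
(no output)
```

View pics/crop0.png

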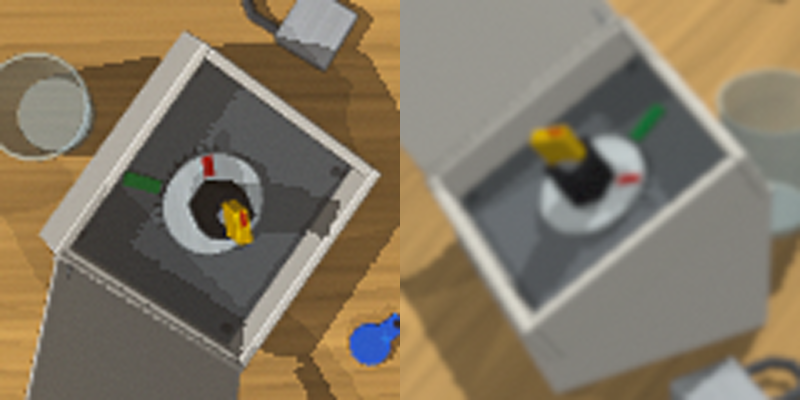

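```bash
cat > h.py <<'E'
import numpy as np
from scipy.optimize import least_squares
from scipy.spatial.transform import Rotation as R
from cell import calibration,readout
def proj(c,V,P):
    q=np.asarray(P)@V[:3,:3].T+V[:3,3]; return np.c_[c["fx"]*q[:,0]/q[:,2]+c["cx"],c["fy"]*q[:,1]/q[:,2]+c["cy"]]
def frame(x,y,yaw):
    xb=np.array([np.cos(yaw),np.sin(yaw),0]);z=np.array([0,0,1.]);n=np.cos(np.pi/6)*z-.5*xb
    fx=np.cos(np.pi/6)*xb+.5*z; return np.array([x,y,.075]),np.c_[fx,np.cross(n,fx),n]
def pts(p,hs=None):
    x,y,yaw,h,a,m=p; o,F=frame(x,y,yaw)
    c,s=np.cos,np.sin
    L=[[h,h,.025],[h,-h,.025],[-h,-h,.025],[-h,h,.025],[0,0,.006],[.034*c(a),.034*s(a),.006],[.04*c(m),.04*s(m),.001],[.066*c(m),.066*s(m),.001]]
    return o+np.array(L)@F.T
E
python3 - <<'E'
from h import *
t=np.array([[65,255],[207,50],[378,176],[242,362],[213,203],[208,158],[160,187],[125,180]])*.3+[225,205]
s=(np.array([[625,20],[745,160],[527,330],[433,180],[593,185],[640,178],[633,137],[662,108]])-[400,0])*.275+[255,180]
ct,cs=calibration("top"),calibration("scene")
f=lambda p:np.r_[(proj(ct,ct["view"],pts(p))-t).ravel(),(proj(cs,cs["view"],pts(p))-s).ravel()]
r=least_squares(f,[.55,.07,1.05,.078,-.6,.5],loss="soft_l1");print(r.x,np.round(f(r.x).reshape(-1,2),1).tolist())
E
```

```text
[ 0.54849129  0.12499813  0.94602419  0.07912091 -0.71616207  0.33383106] [[-0.8, -2.1], [-0.2, -1.1], [-0.6, -0.8], [0.1, 0.2], [0.5, -0.5], [-0.7, -1.1], [-0.4, -0.2], [-0.6, -0.7], [-0.9, 0.6], [-2.1, -1.1], [-0.6, -0.5], [-1.1, -0.2], [-0.7, 0.1], [-0.5, 0.3], [-0.0, 0.8], [-1.2, -0.1]]
```

```bash
cat >> h.py <<'E'
P=[.54849,.1250,.9460,.0791,-.716,.334]
def goal(phi,h,P=P,off=(0,0)):
    "tool z=-n, y at face angle phi, TCP h above face; returns pos,R"
    o,F=frame(*P[:3]); y=F@[np.cos(phi),np.sin(phi),0]; z=-F[:,2]
    return o+F@[off[0],off[1],h],np.c_[np.cross(y,z),y,z]
def delta(pos,Rg,base=None):
    s=readout.observe() if base is None else base
    R0=R.from_rotvec(s["ee_rot"]); rv=(R.from_matrix(Rg)*R0.inv()).as_rotvec()
    return np.round(np.r_[(pos-s["position"])/.75,rv/np.radians(60)],4),np.degrees(np.linalg.norm(rv))
E
python3 - <<'E'
from h import *
s=readout.observe();print(np.round(R.from_rotvec(s["ee_rot"]).as_matrix(),2))
for d in(0,60,120,180,240,300): print(d,*delta(*goal(np.radians(d),.2)))
E
```

```text
[[-0.95  0.3  -0.  ]
 [ 0.3   0.95 -0.  ]
 [-0.   -0.   -1.  ]]
0 [ 0.4002 -0.7347  0.0708  0.4496 -0.2264 -0.2947] 35.00007529808038
60 [ 0.4002 -0.7347  0.0708  0.2816 -0.4272  0.6822] 51.168458091979666
120 [ 0.4002 -0.7347  0.0708  0.0336 -0.5691  1.6552] 105.03646454523351
180 [ 0.4002 -0.7347  0.0708 -0.3185 -0.6316  2.6145] 162.51233678028396
240 [ 0.4002 -0.7347  0.0708  0.5369  0.3502 -2.2368] 139.61103639562975
300 [ 0.4002 -0.7347  0.0708  0.5402  0.0295 -1.2701] 82.83060047936983
```

{"name": "move_arm", "arguments": {
  "series": [
    [0.05, -0.05, 0.25, 0, 0, -0.14],
    [0.05, -0.1, 0.25, 0, 0, -0.28],
    [0.1, -0.15, 0.25, 0, 0, -0.42],
    [0.1, -0.2, 0.25, 0, 0, -0.56],
    [0.12, -0.25, 0.25, 0, 0, -0.7]
  ],
  "claw": 0.2,
  "squeeze": 25
}}

```text
clock: 0.6
position: [0.2628, 0.4514, 0.368]
ee_rot: [-1.571, -2.72, -0.003]
force: [1.3, 1.0, 0.6]
width: 0.623
gripper_force: 0.0
```

{"name": "move_arm", "arguments": {
  "series": [
    [0.06, -0.07, 0, 0, 0, -0.14],
    [0.12, -0.14, 0, 0, 0, -0.28],
    [0.16, -0.2, 0, 0, 0, -0.42],
    [0.2, -0.26, 0, 0, 0, -0.56],
    [0.24, -0.32, 0, 0, 0, -0.7]
  ]
}}

```text
clock: 1.1
position: [0.4146, 0.2517, 0.3662]
ee_rot: [-2.442, -1.976, 0.0]
force: [0.6, -0.2, -0.0]
width: 0.599
gripper_force: 0.0
```

Run:
```python
from h import *
s=readout.observe();print(s["position"],s["joints"],s["width"],s["clock"]);print(*delta(*goal(np.radians(240),.2)))
```

```text
[0.41461535 0.2516699  0.36620831] [-1.06954707  0.08942485  0.464473    1.63312444 -0.04059932  1.4287157
 -0.81098967] 0.5987458871102029 1.1
[ 0.1005 -0.277  -0.1573  0.512  -0.0805 -0.8749] 61.01555416495239
```

{"name": "move_arm", "arguments": {
  "series": [
    [0.02, -0.06, 0, 0.07, -0.01, -0.12],
    [0.04, -0.12, 0, 0.14, -0.02, -0.25],
    [0.06, -0.18, -0.02, 0.21, -0.03, -0.37],
    [0.08, -0.24, -0.04, 0.28, -0.04, -0.5],
    [0.1, -0.277, -0.06, 0.35, -0.05, -0.6]
  ]
}}

```text
clock: 1.6
position: [0.4895, 0.0418, 0.3216]
ee_rot: [-2.683, -1.013, -0.395]
force: [0.7, 1.5, -0.8]
width: 0.6
gripper_force: 0.0
```

Run:
```python
from h import *
s=readout.observe();print(s["position"],s["joints"],s["width"],s["clock"]);print(*delta(*goal(np.radians(240),.2)))
```

```text
[0.48948085 0.04178634 0.32158746] [-0.72105418 -0.00663142  0.82197697  1.89275205 -0.37251211  1.14210897
 -0.61010753] 0.600130243307271 1.6
[ 0.0007  0.0028 -0.0978  0.1583 -0.0256 -0.2723] 18.958067807024456
```

{"name": "move_arm", "arguments": {
  "series": [
    [0, 0.0, -0.04, 0.05, -0.01, -0.09],
    [0, 0.003, -0.07, 0.1, -0.02, -0.18],
    [0, 0.003, -0.098, 0.158, -0.026, -0.272],
    [0, 0.003, -0.098, 0.158, -0.026, -0.272],
    [0, 0.003, -0.098, 0.158, -0.026, -0.272]
  ]
}}

```text
clock: 2.1
position: [0.4889, 0.0481, 0.2482]
ee_rot: [-2.678, -0.591, -0.537]
force: [1.0, 0.3, -0.1]
width: 0.598
gripper_force: 0.0
```

Run:
```python
from h import *
from cell import get_image
import cv2
s=readout.observe();p,d=get_image("wrist");np.save("pics/w1s.npy",np.r_[s["position"],s["ee_rot"]]);np.save("pics/w1d.npy",d)
cv2.imwrite("pics/w1.png",p[:,:,::-1])
print(s["position"],s["joints"],s["width"],s["clock"]);print(*delta(*goal(np.radians(240),.2)))
c=calibration("wrist");T=np.eye(4);T[:3,:3]=R.from_rotvec(s["ee_rot"]).as_matrix();T[:3,3]=s["position"]
V=np.linalg.inv(T@c["mount"]);print(proj(c,V,pts(P)).round(0).tolist())
```

```text
[0.48886733 0.04807478 0.24818389] [-0.67419844  0.00846919  0.87338315  2.14112868 -0.63956878  0.87782652
 -0.54956689] 0.5982640656288126 2.1
[ 0.0002 -0.0058 -0.0011  0.0045 -0.0005 -0.0121] 0.7763851651775463
[[203.0, 169.0], [361.0, 75.0], [440.0, 234.0], [293.0, 309.0], [324.0, 198.0], [332.0, 163.0], [292.0, 169.0], [271.0, 151.0]]
```

View pics/w1.png

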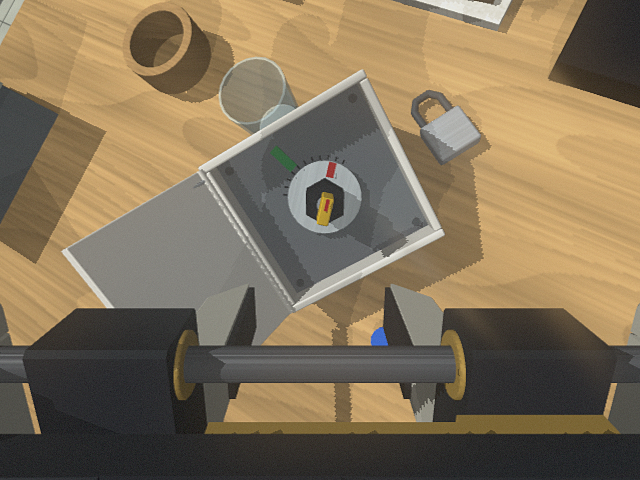

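Model projections match the wrist view within 1–4 px (corners (203,169), (365,72), (442,233), (295,308); pointer tip (332,163)). Enlarge for angles.

Run:
```python
import cv2
i=cv2.imread("pics/w1.png")[130:240,260:400];cv2.imwrite("pics/w1c.png",cv2.resize(i,(700,550),interpolation=2))
```

```text
(no output)
```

View pics/w1c.png

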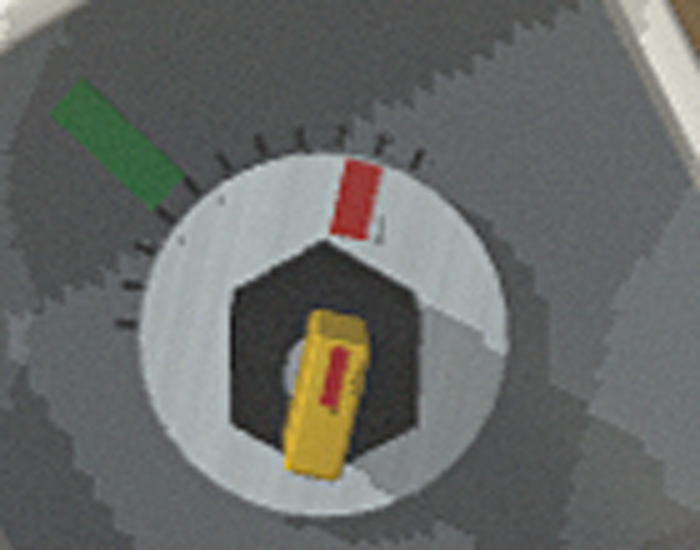

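```bash
cat > fit.py <<'E'
from h import *
c=calibration("wrist");q=np.load("pics/w1s.npy")
T=np.eye(4);T[:3,:3]=R.from_rotvec(q[3:]).as_matrix();T[:3,3]=q[:3];V=np.linalg.inv(T@c["mount"])
o=np.array([[203,169],[364,72.5],[441,233],[294,308]]);i=np.array([[323,334],[364,162],[167,193],[68,98],[325,360]])/5+[260,130]
obs=np.r_[o,i]
def pp(p):
    o,F=frame(*p[:3]); return np.r_[pts(p),[o+F[:,2]*.031]]
w=np.r_[np.ones(8)*.4,np.ones(10)*1]
f=lambda p:(proj(c,V,pp(p))-obs).ravel()*w
r=least_squares(f,P);print(r.x.round(4),np.round((f(r.x)/w).reshape(-1,2),1).tolist())
o,F=frame(*r.x[:3]);print(proj(c,V,o+np.array([[.01963*np.cos(a),.01963*np.sin(a),.031] for a in np.radians(np.arange(30,390,60))])@F.T).__sub__([260,130]).__mul__(5).round().tolist())
E
python3 fit.py
```

```text
[ 0.5497  0.1245  0.9451  0.0794 -0.7244  0.3232] [[0.1, -1.0], [-1.4, 0.8], [0.6, 0.5], [0.1, 0.7], [0.4, 0.3], [0.1, -0.6], [0.2, -0.6], [-1.1, -0.4], [0.3, 1.1]]
[[232.0, 310.0], [231.0, 418.0], [325.0, 471.0], [420.0, 420.0], [424.0, 312.0], [328.0, 256.0]]
```

```bash
sed -i 's/^P=.*/P=[.5497,.1245,.9451,.0794,-.7244,.3232]/' h.py
cat > d.py <<'E'
from h import *
import sys
s=readout.observe();print(s["position"],s["joints"].round(2),s["width"].round(3),s["gripper_force"],s["force"].round(1),s["clock"])
o,F=frame(*P[:3]);print("face coords mm",((s["position"]-o)@F*1000).round(1),"phi",np.degrees(np.arctan2(*((R.from_rotvec(s["ee_rot"]).as_matrix()[:,1]@F)[1::-1]))).round(2))
print("n/.75",(F[:,2]/.75).round(4),"turn+10deg",(F[:,2]/6).round(4))
for a in sys.argv[1:]:
    d,h=map(float,a.split(","));print(a,*delta(*goal(np.radians(d),h/1000)))
E
python3 d.py 240,100 240,11
```

```text
Traceback (most recent call last):
  File "d.py", line 3, in <module>
    s=readout.observe();print(s["position"],s["joints"].round(2),s["width"].round(3),s["gripper_force"],s["force"].round(1),s["clock"])
                                                                 ^^^^^^^^^^^^^^^^
AttributeError: 'float' object has no attribute 'round'
```

```bash
sed -i 's/s\["width"\].round(3)/s["width"]/' d.py; python3 d.py 240,100 240,11
```

```text
[0.48983499 0.04824573 0.2490267 ] [-0.67  0.01  0.87  2.14 -0.64  0.88 -0.55] 0.6045055443691258 0.0 [0.3 0.7 0.1] 2.15
face coords mm [  3.1   3.9 199.1] phi -119.26
n/.75 [-0.3904 -0.5404  1.1547] turn+10deg [-0.0488 -0.0675  0.1443]
240,100 [ 0.0408  0.0476 -0.1166  0.0045 -0.0005 -0.013 ] 0.8248469303139492
240,11 [ 0.0755  0.0957 -0.2193  0.0045 -0.0005 -0.013 ] 0.8248469303139492
```

{"name": "move_arm", "arguments": {
  "series": [
    [0.02, 0.024, -0.058, 0.004, 0, -0.013],
    [0.041, 0.048, -0.117, 0.004, 0, -0.013],
    [0.041, 0.048, -0.117, 0.004, 0, -0.013],
    [0.041, 0.048, -0.117, 0.004, 0, -0.013]
  ]
}}

```text
clock: 2.55
position: [0.5201, 0.0847, 0.1595]
ee_rot: [-2.68, -0.573, -0.539]
force: [0.1, -0.9, 0.7]
width: 0.599
gripper_force: 0.0
```

```bash
python3 d.py 240,11
```

```text
[0.52010116 0.08467215 0.15948563] [-0.63  0.25  0.84  2.22 -1.01  0.79 -0.22] 0.5992693946153643 0.0 [ 0.1 -0.9  0.7] 2.55
face coords mm [-0.7  0.7 98. ] phi -120.03
n/.75 [-0.3904 -0.5404  1.1547] turn+10deg [-0.0488 -0.0675  0.1443]
240,11 [ 0.0352  0.0472 -0.0999  0.0015 -0.0037 -0.0006] 0.24398097030908208
```

Well centred. Descend onto the nut and close.

{"name": "move_arm", "arguments": {
  "series": [
    [0.012, 0.016, -0.033, 0, 0, 0],
    [0.023, 0.031, -0.066, 0, 0, 0],
    [0.035, 0.047, -0.099, 0, -0.003, 0],
    [0.035, 0.047, -0.099, 0, -0.003, 0],
    [0.035, 0.047, -0.099, 0, -0.003, 0]
  ]
}}

```text
clock: 3.05
position: [0.5476, 0.1193, 0.0887]
ee_rot: [-2.677, -0.568, -0.553]
force: [0.5, -0.1, 1.1]
width: 0.601
gripper_force: 0.0
```

```bash
python3 d.py 240,11
```

```text
[0.54760747 0.11927091 0.08868549] [-0.53  0.41  0.66  2.25 -1.31  0.71  0.02] 0.6008663280148652 0.0 [ 0.5 -0.1  1.1] 3.05
face coords mm [ 2.1 -1.4 14.6] phi -120.13
n/.75 [-0.3904 -0.5404  1.1547] turn+10deg [-0.0488 -0.0675  0.1443]
240,11 [-0.0015  0.001  -0.0055 -0.0029  0.0048  0.0036] 0.4000504248349114
```

{"name": "move_arm", "arguments": {
  "series": [
    [-0.001, 0.001, -0.003, 0, 0, 0],
    [-0.001, 0.001, -0.003, 0, 0, 0],
    [-0.001, 0.001, -0.003, 0, 0, 0],
    [-0.001, 0.001, -0.003, 0, 0, 0],
    [-0.001, 0.001, -0.003, 0, 0, 0]
  ],
  "claw": -1,
  "squeeze": 30
}}

```text
clock: 3.55
position: [0.5456, 0.1201, 0.0842]
ee_rot: [-2.678, -0.569, -0.549]
force: [0.3, -0.7, -0.5]
width: 0.214
gripper_force: 0.0
```

```bash
python3 d.py 260,11 280,11 283,11
```

```text
[0.54555543 0.12006685 0.0842327 ] [-0.5   0.41  0.62  2.25 -1.32  0.69  0.02] 0.21375351449877575 0.0 [ 0.3 -0.7 -0.5] 3.55
face coords mm [-0.6  0.8 11. ] phi -120.13
n/.75 [-0.3904 -0.5404  1.1547] turn+10deg [-0.0488 -0.0675  0.1443]
260,11 [ 0.0012 -0.      0.0004 -0.0994 -0.133   0.2915] 20.1295301514441
280,11 [ 1.200e-03 -0.000e+00  4.000e-04 -1.976e-01 -2.682e-01  5.799e-01] 40.12902501686573
283,11 [ 1.200e-03 -0.000e+00  4.000e-04 -2.123e-01 -2.885e-01  6.232e-01] 43.1289888108239
```

Run:
```python
from h import *
from cell import get_image
import cv2
s=readout.observe();p,d=get_image("wrist");cv2.imwrite("pics/w2.png",p[:,:,::-1])
print(s["width"],readout.observe()["width"],s["gripper_force"],s["joints"])
```

```text
0.21375351449877575 0.1703939338935773 0.0 [-0.50155611  0.41216724  0.61960516  2.25339761 -1.31719643  0.69061312
  0.01831302]
```

View pics/w2.png

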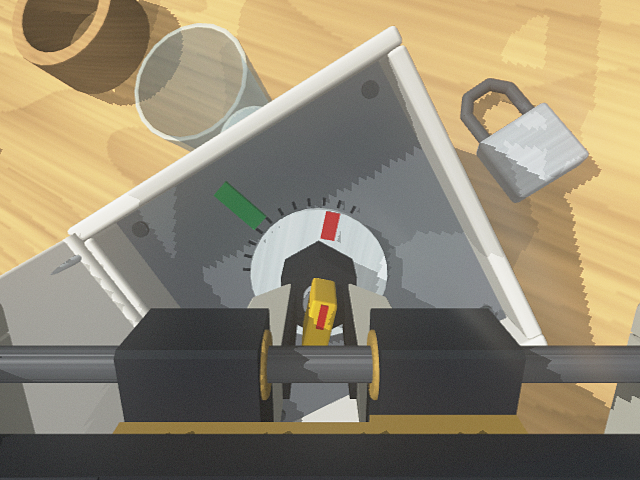

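Width 0.17 is less than the nut's 0.37, so the fingers may be closing on the bar — open at once and check.

{"name": "move_arm", "arguments": {
  "series": [
    [0, 0, 0, 0, 0, 0],
    [0, 0, 0, 0, 0, 0],
    [0, 0, 0, 0, 0, 0]
  ],
  "claw": 0.2
}}

```text
clock: 3.9
position: [0.5452, 0.1201, 0.0835]
ee_rot: [-2.679, -0.569, -0.547]
force: [0.4, 0.9, -0.1]
width: 0.383
gripper_force: 0.0
```

Run:
```python
from h import *
from cell import get_image
import cv2
s=readout.observe();p,d=get_image("wrist");cv2.imwrite("pics/w3.png",p[:,:,::-1]);np.save("pics/w3d.npy",d)
q,e=get_image("scene");cv2.imwrite("pics/s3.png",cv2.resize(q[170:290,240:370,::-1],(650,600),interpolation=2))
print(s["width"],s["position"],s["ee_rot"],s["force"])
w=[d[d>0].min()];print(w)
c=calibration("wrist");T=np.eye(4);T[:3,:3]=R.from_rotvec(s["ee_rot"]).as_matrix();T[:3,3]=s["position"];W=T@c["mount"]
o,F=frame(*P[:3]);hh,ww=np.mgrid[:480,:640];X=np.stack([(ww-c["cx"])/c["fx"]*d,(hh-c["cy"])/c["fy"]*d,d],-1)
L=((X@W[:3,:3].T+W[:3,3])-o)@F*1000
for u,v in[(320,265),(300,265),(340,262),(322,287),(322,320),(270,240),(370,250),(250,180),(400,200),(330,225),(240,205)]:print((u,v),L[v,u].round(1),d[v,u].round(3))
```

```text
0.38301969747665265 [0.54517366 0.12013448 0.0834635 ] [-2.67890924 -0.56922203 -0.54729577] [ 0.44902787  0.91010905 -0.1013201 ]
[np.float32(0.062796704)]
(320, 265) [12.8 -7.3 31.4] 0.18
(300, 265) [17.   0.5 30.7] 0.181
(340, 262) [  7.2 -14.6  24.8] 0.187
(322, 287) [ 9.5 -6.2 47.3] 0.166
(322, 320) [ 3.7 -2.7 62.2] 0.154
(270, 240) [28.5 12.2  7. ] 0.202
(370, 250) [ -1.2 -28.1   6.7] 0.204
(250, 180) [58.   6.2 -0.4] 0.201
(400, 200) [ 11.8 -53.1  -1.1] 0.204
(330, 225) [ 20.4 -17.4   7.6] 0.199
(240, 205) [50.5 15.9  4.6] 0.199
```

View pics/s3.png

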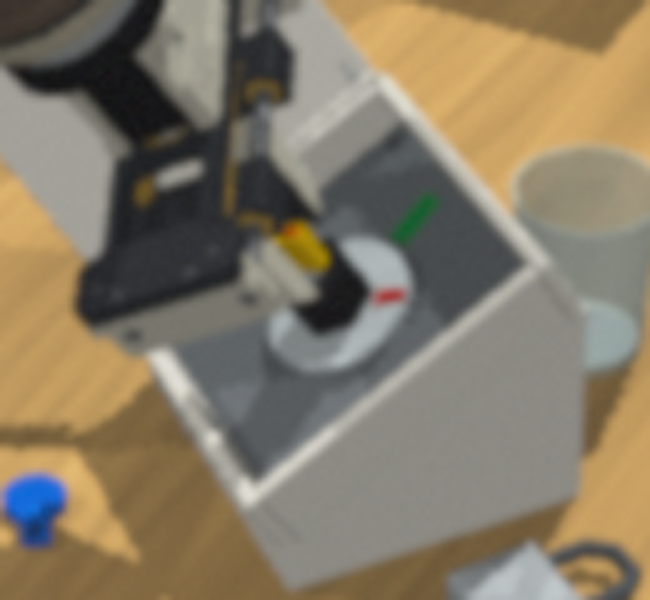

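Depth agrees with the box model, so the question is where the fingertips really are in the tool frame; measure from the wrist depth.

```bash
python3 - <<'E'
from h import *
c=calibration("wrist");M=c["mount"]
hh,ww=np.mgrid[:480,:640]
for n in("w1d","w3d"):
    d=np.load(f"pics/{n}.npy");X=np.stack([(ww-c["cx"])/c["fx"]*d,(hh-c["cy"])/c["fy"]*d,d],-1)
    t=(X@M[:3,:3].T+M[:3,3])*1000
    print(n)
    for v in(285,292,300,320,340,360,380,395,405):
        print(v,[(u,*t[v,u].round(0).astype(int).tolist()) for u in((215,235,248,395,420) if n=="w1d" else (240,262,275,365,380))])
E
python3 - <<'E'
import cv2;i=cv2.imread("pics/w3.png")[220:440,200:450];cv2.imwrite("pics/w3c.png",cv2.resize(i,(680,598),interpolation=2))
E
```

```text
w1d
285 [(215, -63, -90, 134), (235, -69, -76, 148), (248, 12, -30, -33), (395, 12, 31, -33), (420, -95, 106, 207)]
292 [(215, -69, -90, 132), (235, 12, -34, -39), (248, 10, -29, -36), (395, 12, 30, -40), (420, -102, 106, 204)]
300 [(215, 12, -40, -47), (235, 12, -32, -47), (248, 10, -28, -42), (395, 10, 30, -43), (420, 12, 39, -46)]
320 [(215, 12, -36, -62), (235, 11, -30, -60), (248, 5, -27, -49), (395, 9, 28, -56), (420, 12, 35, -62)]
340 [(215, 12, -33, -75), (235, 10, -28, -72), (248, -3, -28, -51), (395, 2, 27, -58), (420, 12, 32, -74)]
360 [(215, 30, -22, -113), (235, 30, -18, -113), (248, 31, -15, -113), (395, 30, 16, -113), (420, 30, 22, -113)]
380 [(215, 26, -23, -114), (235, 26, -18, -114), (248, 26, -16, -114), (395, 25, 16, -113), (420, 26, 22, -114)]
395 [(215, 4, -30, -91), (235, -7, -28, -77), (248, -226, -80, 197), (395, -199, 78, 164), (420, 1, 30, -87)]
405 [(215, 1, -30, -92), (235, -238, -96, 196), (248, -235, -80, 191), (395, -210, 78, 161), (420, -2, 30, -88)]
w3d
285 [(240, -7, -42, 9), (262, -4, -29, 3), (275, -4, -23, 3), (365, -4, 23, 4), (380, -4, 31, 3)]

[... 172 characters left out ...]
3), (365, 11, 18, -44), (380, 12, 23, -48)]
320 [(240, 12, -28, -62), (262, 12, -20, -62), (275, 2, -18, -45), (365, 4, 18, -48), (380, 12, 21, -62)]
340 [(240, 12, -25, -75), (262, 10, -19, -71), (275, -5, -17, -48), (365, -3, 18, -51), (380, 10, 20, -72)]
360 [(240, 31, -17, -114), (262, 31, -12, -114), (275, 30, -10, -113), (365, 31, 10, -114), (380, 30, 13, -113)]
380 [(240, 26, -17, -113), (262, 26, -12, -114), (275, 25, -10, -113), (365, 26, 10, -113), (380, 26, 13, -114)]
395 [(240, 14, -20, -103), (262, -7, -19, -77), (275, -76, -26, 9), (365, -71, 26, 3), (380, -7, 20, -77)]
405 [(240, 11, -20, -104), (262, -84, -34, 10), (275, -83, -26, 10), (365, -71, 25, -5), (380, -67, 32, -10)]
```

View pics/w3c.png

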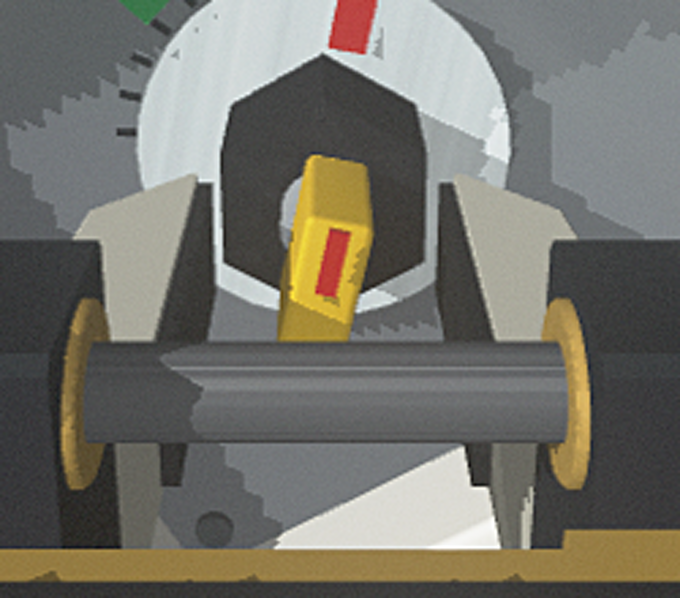

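The true fingertips sit ~34 mm short of the reported TCP (tool z ≈ −34), so they were at bar height; the reported pose must be driven 34 mm deeper. Descend carefully with fingers open.

{"name": "move_arm", "arguments": {
  "series": [
    [0.003, 0.004, -0.009, 0, 0, 0],
    [0.006, 0.008, -0.018, 0, 0, 0],
    [0.009, 0.0125, -0.0267, 0, 0, 0],
    [0.009, 0.0125, -0.0267, 0, 0, 0],
    [0.009, 0.0125, -0.0267, 0, 0, 0]
  ],
  "claw": 0.2
}}

```text
clock: 4.5
position: [0.5519, 0.129, 0.0636]
ee_rot: [-2.679, -0.568, -0.547]
force: [-0.2, -0.4, -0.6]
width: 0.599
gripper_force: 0.0
```

```bash
python3 d.py 240,-23 280,-23
```

```text
[0.55194762 0.1290298  0.06359771] [-0.27  0.42  0.28  2.24 -1.32  0.54  0.  ] 0.5989583289596508 0.0 [-0.2 -0.4 -0.6] 4.5
face coords mm [ -1.4   0.8 -12.4] phi -120.18
n/.75 [-0.3904 -0.5404  1.1547] turn+10deg [-0.0488 -0.0675  0.1443]
240,-23 [ 0.006   0.0064 -0.0114 -0.0013  0.001   0.0035] 0.23275665147822527
280,-23 [ 0.006   0.0064 -0.0114 -0.1973 -0.2693  0.5805] 40.182135710423964
```

{"name": "move_arm", "arguments": {
  "series": [
    [0.003, 0.003, -0.006, 0, 0, 0],
    [0.005, 0.006, -0.0115, 0, 0, 0],
    [0.005, 0.006, -0.0115, 0, 0, 0],
    [0.005, 0.006, -0.0115, 0, 0, 0]
  ]
}}

```text
clock: 4.9
position: [0.5557, 0.1337, 0.0551]
ee_rot: [-2.679, -0.569, -0.548]
force: [0.7, 0.2, 0.3]
width: 0.598
gripper_force: 0.0
```

```bash
python3 d.py 240,-23
python3 - <<'E'
from h import *
from cell import get_image
import cv2
s=readout.observe();p,d=get_image("wrist");cv2.imwrite("pics/w4.png",p[200:440,170:470,::-1])
cv2.imwrite("pics/w4.png",cv2.resize(p[180:440,170:470,::-1],(690,598),interpolation=2))
E
```

```text
[0.55567701 0.13373273 0.05505458] [-0.18  0.43  0.16  2.23 -1.31  0.49 -0.  ] 0.5984135025574993 0.0 [0.7 0.2 0.3] 4.9
face coords mm [ -0.5   0.6 -22.8] phi -120.14
n/.75 [-0.3904 -0.5404  1.1547] turn+10deg [-0.0488 -0.0675  0.1443]
240,-23 [ 0.001   0.0001  0.     -0.0009  0.0012  0.003 ] 0.19876066228176675
```

View pics/w4.png

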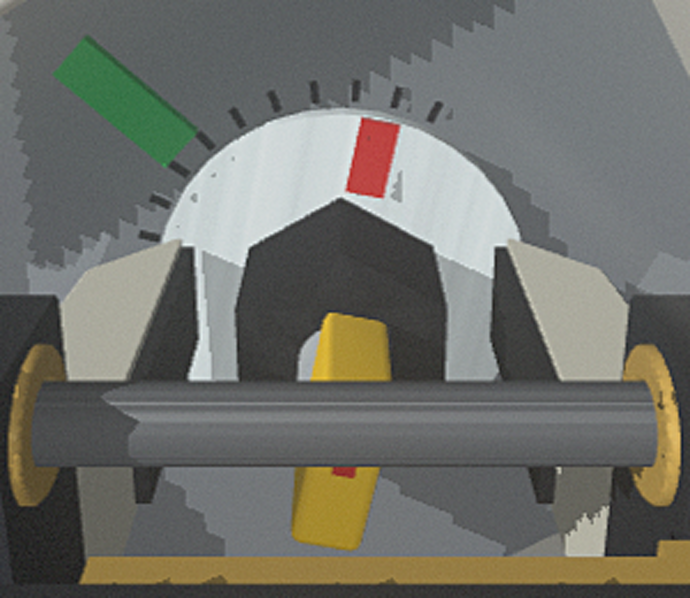

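Fingers straddle the nut, pointer (370,160 in crop) undisturbed. Close.

{"name": "move_arm", "arguments": {
  "series": [
    [0.001, 0, 0, 0, 0, 0],
    [0.001, 0, 0, 0, 0, 0],
    [0.001, 0, 0, 0, 0, 0],
    [0.001, 0, 0, 0, 0, 0],
    [0.001, 0, 0, 0, 0, 0]
  ],
  "claw": -1,
  "squeeze": 30
}}

```text
clock: 5.45
position: [0.5562, 0.1345, 0.0552]
ee_rot: [-2.678, -0.57, -0.547]
force: [-1.7, 2.6, 4.2]
width: 0.367
gripper_force: 30.0
```

```bash
python3 d.py 240,-23 260,-23 283,-23
```

```text
[0.55624065 0.13454575 0.05516536] [-0.18  0.43  0.16  2.23 -1.31  0.49 -0.  ] 0.3673502845601756 29.99717035680078 [-1.7  2.6  4.2] 5.45
face coords mm [  0.5   0.6 -23.2] phi -120.1
n/.75 [-0.3904 -0.5404  1.1547] turn+10deg [-0.0488 -0.0675  0.1443]
240,-23 [ 0.0003 -0.001  -0.0001 -0.0016  0.0013  0.0019] 0.1698167810635644
260,-23 [ 3.000e-04 -1.000e-03 -1.000e-04 -9.960e-02 -1.340e-01  2.904e-01] 20.096239740976014
283,-23 [ 3.000e-04 -1.000e-03 -1.000e-04 -2.122e-01 -2.896e-01  6.221e-01] 43.09597273584457
```

{"name": "move_arm", "arguments": {
  "series": [
    [0, 0, 0, -0.039, -0.054, 0.115],
    [0, 0, 0, -0.078, -0.108, 0.231],
    [0, 0, 0, -0.117, -0.162, 0.346],
    [0, 0, 0, -0.156, -0.216, 0.462],
    [0, 0, 0, -0.195, -0.27, 0.577]
  ]
}}

```text
clock: 5.95
position: [0.5556, 0.1352, 0.0552]
ee_rot: [-2.418, -1.522, -0.714]
force: [-5.2, 2.1, 6.7]
width: 0.364
gripper_force: 30.0
```

```bash
python3 d.py 280,-23
```

```text
[0.55561868 0.1352364  0.05522882] [-0.08  0.43  0.03  2.22 -1.26  0.44  0.65] 0.3635933412338934 29.991063144116197 [-5.2  2.1  6.7] 5.95
face coords mm [  0.7   1.5 -23.2] phi -79.8
n/.75 [-0.3904 -0.5404  1.1547] turn+10deg [-0.0488 -0.0675  0.1443]
280,-23 [ 0.0011 -0.0019 -0.0002 -0.0027  0.002  -0.0038] 0.30451095386603577
```

{"name": "move_arm", "arguments": {
  "series": [
    [0.001, -0.001, 0, 0, 0, 0],
    [0.001, -0.001, 0, 0, 0, 0],
    [0.001, -0.001, 0, 0, 0, 0],
    [0.001, -0.001, 0, 0, 0, 0]
  ],
  "claw": 0.2
}}

```text
clock: 6.35
position: [0.5574, 0.133, 0.0548]
ee_rot: [-2.425, -1.512, -0.713]
force: [0.2, -0.0, 0.2]
width: 0.596
gripper_force: 0.0
```

{"name": "move_arm", "arguments": {
  "series": [
    [-0.005, -0.007, 0.015, 0, 0, 0],
    [-0.0102, -0.014, 0.03, 0.039, 0.054, -0.115],
    [-0.0102, -0.014, 0.03, 0.078, 0.108, -0.231],
    [-0.0102, -0.014, 0.03, 0.117, 0.162, -0.346],
    [-0.0102, -0.014, 0.03, 0.156, 0.216, -0.462]
  ]
}}

```text
clock: 6.85
position: [0.5497, 0.1227, 0.0776]
ee_rot: [-2.654, -0.751, -0.584]
force: [0.5, 0.0, 0.0]
width: 0.601
gripper_force: 0.0
```

```bash
python3 d.py 228.5,3
python3 - <<'E'
from h import *
from cell import get_image
import cv2
p,d=get_image("wrist");cv2.imwrite("pics/w5.png",p[:,:,::-1])
E
```

```text
[0.54972231 0.12266181 0.07760479] [-0.18  0.38  0.19  2.22 -1.21  0.52  0.04] 0.6008157336709052 0.0 [0.5 0.  0. ] 6.85
face coords mm [ 0.  -1.1  3. ] phi -112.54
n/.75 [-0.3904 -0.5404  1.1547] turn+10deg [-0.0488 -0.0675  0.1443]
228.5,3 [-0.0012  0.0008 -0.      0.0926  0.1307 -0.2725] 18.962314659156075
```

{"name": "move_arm", "arguments": {
  "series": [
    [-0.001, 0.001, 0, 0.03, 0.043, -0.09],
    [-0.001, 0.001, 0, 0.06, 0.086, -0.18],
    [-0.001, 0.001, 0, 0.093, 0.131, -0.273],
    [-0.001, 0.001, 0, 0.093, 0.131, -0.273],
    [-0.001, 0.001, 0, 0.093, 0.131, -0.273]
  ]
}}

```text
clock: 7.4
position: [0.5488, 0.1235, 0.0774]
ee_rot: [-2.695, -0.313, -0.49]
force: [-0.7, -0.5, -0.2]
width: 0.597
gripper_force: 0.0
```

```bash
python3 d.py 228.5,3
python3 - <<'E'
from h import *
from cell import get_image
import cv2
p,d=get_image("wrist");i=p[180:440,170:470,::-1].copy();cv2.imwrite("pics/w6.png",cv2.resize(i,(690,598),interpolation=2))
E
```

```text
[0.54881571 0.12351639 0.07735221] [-0.23  0.38  0.24  2.23 -1.23  0.54 -0.27] 0.5970343452795455 0.0 [-0.7 -0.5 -0.2] 7.4
face coords mm [0.  0.1 2.7] phi -130.9
n/.75 [-0.3904 -0.5404  1.1547] turn+10deg [-0.0488 -0.0675  0.1443]
228.5,3 [ 0.     -0.0003  0.0003  0.0027  0.0037 -0.0089] 0.6012976293800221
```

View pics/w6.png

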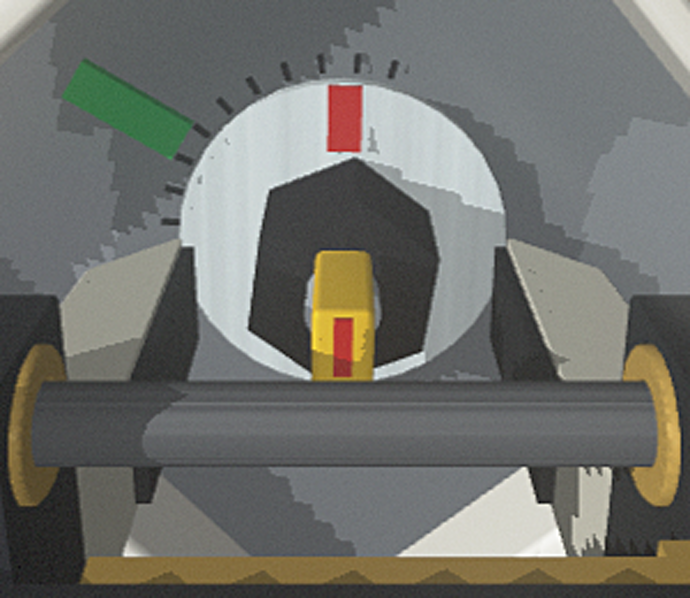

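Bar is square to the fingers, nut visibly turned. Grip bar.

{"name": "move_arm", "arguments": {
  "series": [
    [0, 0, 0, 0.003, 0.004, -0.009],
    [0, 0, 0, 0.003, 0.004, -0.009],
    [0, 0, 0, 0.003, 0.004, -0.009],
    [0, 0, 0, 0.003, 0.004, -0.009],
    [0, 0, 0, 0.003, 0.004, -0.009]
  ],
  "claw": -1,
  "squeeze": 20
}}

```text
clock: 7.95
position: [0.5488, 0.1235, 0.0774]
ee_rot: [-2.695, -0.293, -0.486]
force: [-0.1, 0.8, -0.2]
width: 0.213
gripper_force: 0.0
```

{"name": "move_arm", "arguments": {
  "series": [
    [0, 0, 0, 0, 0, 0],
    [0, 0, 0, 0, 0, 0]
  ]
}}

```text
clock: 8.15
position: [0.5487, 0.1238, 0.0775]
ee_rot: [-2.695, -0.293, -0.486]
force: [-0.8, 0.3, 0.6]
width: 0.13
gripper_force: 20.0
```

```bash
python3 d.py 228.5,3 288.5,3
```

```text
[0.54873719 0.12380746 0.07752093] [-0.23  0.38  0.25  2.23 -1.23  0.54 -0.28] 0.1295296531009573 20.000291168689728 [-0.8  0.3  0.6] 8.15
face coords mm [0.3 0.4 2.7] phi -131.76
n/.75 [-0.3904 -0.5404  1.1547] turn+10deg [-0.0488 -0.0675  0.1443]
228.5,3 [ 0.0001 -0.0007  0.0001 -0.0021 -0.002   0.0033] 0.2635685823990438
288.5,3 [ 1.000e-04 -7.000e-04  1.000e-04 -2.947e-01 -4.077e-01  8.692e-01] 60.256637655056295
```

{"name": "move_arm", "arguments": {
  "series": [
    [0, 0, 0, -0.036, -0.051, 0.108],
    [0, 0, 0, -0.073, -0.101, 0.216],
    [0, 0, 0, -0.11, -0.152, 0.325],
    [0, 0, 0, -0.146, -0.202, 0.433],
    [0, 0, 0, -0.183, -0.253, 0.541]
  ]
}}

```text
clock: 8.65
position: [0.5483, 0.1245, 0.0776]
ee_rot: [-2.546, -1.193, -0.658]
force: [-2.8, 1.3, 2.9]
width: 0.133
gripper_force: 20.0
```

```bash
python3 d.py 288.5,3
```

```text
[0.5482792  0.12450329 0.07763034] [-0.13  0.38  0.13  2.22 -1.18  0.5   0.33] 0.13325175216195903 19.999660849571228 [-2.8  1.3  2.9] 8.65
face coords mm [0.6 1.2 2.7] phi -93.95
n/.75 [-0.3904 -0.5404  1.1547] turn+10deg [-0.0488 -0.0675  0.1443]
288.5,3 [ 0.0007 -0.0016 -0.     -0.1108 -0.1532  0.323 ] 22.453606538540072
```

{"name": "move_arm", "arguments": {
  "series": [
    [0, 0, 0, -0.037, -0.051, 0.108],
    [0, 0, 0, -0.073, -0.101, 0.216],
    [0.001, -0.001, 0, -0.11, -0.152, 0.323],
    [0.001, -0.001, 0, -0.11, -0.152, 0.323],
    [0.001, -0.001, 0, -0.11, -0.152, 0.323]
  ]
}}

```text
clock: 9.15
position: [0.5479, 0.1247, 0.0776]
ee_rot: [-2.329, -1.705, -0.735]
force: [-6.3, 2.9, 6.5]
width: 0.14
gripper_force: 20.0
```

```bash
cat > ang.py <<'E'
from h import *
from cell import get_image
import cv2,sys
def meas(n):
    s=readout.observe();p,d=get_image(n);c=calibration(n);cv2.imwrite(f"pics/{sys.argv[1]}_{n}.png",p[:,:,::-1])
    if n=="wrist":
        T=np.eye(4);T[:3,:3]=R.from_rotvec(s["ee_rot"]).as_matrix();T[:3,3]=s["position"];W=T@c["mount"]
    else: W=np.linalg.inv(c["view"])
    o,F=frame(*P[:3]);h,w=np.mgrid[:480,:640];D=np.stack([(w-c["cx"])/c["fx"],(h-c["cy"])/c["fy"],w*0+1.],-1)@W[:3,:3].T@F;C=(W[:3,3]-o)@F
    q=p.astype(int);r,g,b=q[...,0],q[...,1],q[...,2]
    for k,m,z,lo,hi in(("pointer",(r>110)&(g<90)&(b<100),.006,.018,.037),("mark",(g>1.4*r)&(g>1.3*b)&(g>50),.001,.038,.068)):
        L=C+D*((z-C[2])/D[...,2])[...,None];rad=np.hypot(L[...,0],L[...,1]);m=m&(rad>lo)&(rad<hi)
        a=np.arctan2(L[...,1][m],L[...,0][m]);print(n,k,m.sum(),(np.median(a) if len(a) else None,rad[m].mean() if len(a) else 0, np.std(a)))
for n in("wrist","scene","top"): meas(n)
E
python3 d.py 288.5,3; python3 ang.py a
```

```text
[0.54788023 0.12473592 0.07755376] [-0.07  0.38  0.05  2.22 -1.14  0.48  0.69] 0.13974573212942618 20.000957250595093 [-6.3  2.9  6.5] 9.15
face coords mm [0.5 1.6 2.6] phi -71.8
n/.75 [-0.3904 -0.5404  1.1547] turn+10deg [-0.0488 -0.0675  0.1443]
288.5,3 [ 0.0013 -0.0019  0.0001 -0.0037 -0.0041  0.0025] 0.3624249435806158
wrist pointer 602 (np.float64(0.28499405109013054), np.float64(0.026900772777707475), np.float64(1.5169812877236972))
wrist mark 1101 (np.float64(0.3178409583796354), np.float64(0.053424246150345675), np.float64(0.05033749349194201))
scene pointer 8 (np.float64(0.4771218443227143), np.float64(0.03135957465306728), np.float64(0.046224251114893644))
scene mark 45 (np.float64(0.38025199662683423), np.float64(0.055133205404859255), np.float64(0.06882408284779908))
top pointer 21 (np.float64(0.40902829489455445), np.float64(0.028686046117973804), np.float64(0.6934334459494312))
top mark 49 (np.float64(0.35002053990577475), np.float64(0.05415014961934809), np.float64(0.053557223222088175))
```

```bash
sed -i 's/rad<hi)$/rad<hi)\&(abs(np.arctan2(L[...,1],L[...,0])-.3)<.5)/; s/^for n in.*/meas("wrist")/' ang.py; python3 ang.py b
```

```text
wrist pointer 401 (np.float64(0.34569366631560433), np.float64(0.027556312042109378), np.float64(0.07106050346852838))
wrist mark 1103 (np.float64(0.3177323787609378), np.float64(0.05336891872214385), np.float64(0.050535540833263976))
```

On the mark within 0.03 rad. Release, then re-measure.

{"name": "move_arm", "arguments": {
  "series": [
    [0.001, -0.001, 0, 0, 0, 0],
    [0.001, -0.001, 0, 0, 0, 0],
    [0.001, -0.001, 0, 0, 0, 0],
    [0.001, -0.001, 0, 0, 0, 0],
    [0.001, -0.001, 0, 0, 0, 0]
  ],
  "claw": 0.2
}}

```text
clock: 9.85
position: [0.5505, 0.1218, 0.0774]
ee_rot: [-2.335, -1.704, -0.736]
force: [-0.4, 0.0, -0.5]
width: 0.52
gripper_force: 0.0
```

```bash
python3 d.py 280.2,3 280.2,-23; python3 ang.py c
```

```text
[0.5504744  0.12180777 0.07740682] [-0.07  0.38  0.05  2.21 -1.14  0.47  0.69] 0.5196111073451426 0.0 [-0.4  0.  -0.5] 9.85
face coords mm [-0.3 -2.2  2.9] phi -71.9
n/.75 [-0.3904 -0.5404  1.1547] turn+10deg [-0.0488 -0.0675  0.1443]
280.2,3 [-0.0022  0.002   0.0003  0.0394  0.0537 -0.1136] 7.902183425086495
280.2,-23 [ 0.0079  0.016  -0.0298  0.0394  0.0537 -0.1136] 7.902183425086495
wrist pointer 394 (np.float64(0.3510159440007692), np.float64(0.02765384750849124), np.float64(0.06893552751025081))
wrist mark 1118 (np.float64(0.32082925267433837), np.float64(0.0533120656117346), np.float64(0.05142945269003748))
```

{"name": "move_arm", "arguments": {
  "series": [
    [-0.002, 0.002, 0, 0.039, 0.054, -0.114],
    [0.001, 0.007, -0.01, 0.039, 0.054, -0.114],
    [0.005, 0.012, -0.02, 0.039, 0.054, -0.114],
    [0.008, 0.016, -0.03, 0.039, 0.054, -0.114],
    [0.008, 0.016, -0.03, 0.039, 0.054, -0.114]
  ]
}}

```text
clock: 10.4
position: [0.5565, 0.1343, 0.0543]
ee_rot: [-2.421, -1.523, -0.71]
force: [-0.3, -0.3, -0.5]
width: 0.599
gripper_force: 0.0
```

```bash
python3 d.py 280.2,-23
```

```text
[0.55645905 0.13430078 0.05429018] [-0.07  0.43  0.02  2.21 -1.25  0.43  0.64] 0.5988415529967069 0.0 [-0.3 -0.3 -0.5] 10.4
face coords mm [ -0.    0.3 -23.9] phi -79.8
n/.75 [-0.3904 -0.5404  1.1547] turn+10deg [-0.0488 -0.0675  0.1443]
280.2,-23 [-0.     -0.0006  0.0011 -0.0001 -0.0006 -0.0004] 0.04549146858475604
```

{"name": "move_arm", "arguments": {
  "series": [
    [0, 0, 0.001, 0, 0, 0],
    [0, 0, 0.001, 0, 0, 0],
    [0, 0, 0.001, 0, 0, 0],
    [0, 0, 0.001, 0, 0, 0],
    [0, 0, 0.001, 0, 0, 0]
  ],
  "claw": -1,
  "squeeze": 30
}}

```text
clock: 10.9
position: [0.5552, 0.1346, 0.0554]
ee_rot: [-2.42, -1.524, -0.709]
force: [-5.5, 0.1, 2.1]
width: 0.369
gripper_force: 30.0
```

```bash
python3 d.py 239,-23
```

```text
[0.55520018 0.13463639 0.05544977] [-0.08  0.43  0.02  2.22 -1.24  0.43  0.63] 0.36932119953130826 29.974771812558174 [-5.5  0.1  2.1] 10.9
face coords mm [  0.1   1.5 -22.6] phi -79.78
n/.75 [-0.3904 -0.5404  1.1547] turn+10deg [-0.0488 -0.0675  0.1443]
239,-23 [ 1.600e-03 -1.100e-03 -5.000e-04  2.000e-01  2.770e-01 -5.961e-01] 41.22405049424472
```

{"name": "move_arm", "arguments": {
  "series": [
    [0, 0, 0, 0.039, 0.054, -0.115],
    [0, 0, 0, 0.078, 0.108, -0.231],
    [0, 0, 0, 0.117, 0.162, -0.346],
    [0, 0, 0, 0.156, 0.216, -0.462],
    [0, 0, 0, 0.193, 0.268, -0.572]
  ]
}}

```text
clock: 11.4
position: [0.5556, 0.1342, 0.0554]
ee_rot: [-2.678, -0.58, -0.543]
force: [-3.2, 0.3, 0.1]
width: 0.369
gripper_force: 30.0
```

{"name": "move_arm", "arguments": {
  "series": [
    [0, 0, 0, 0.006, 0.008, -0.017],
    [0, 0, 0, 0.012, 0.017, -0.036],
    [0, 0, 0, 0.012, 0.017, -0.036],
    [0, 0, 0, 0.012, 0.017, -0.036]
  ]
}}

```text
clock: 11.8
position: [0.5556, 0.1342, 0.0554]
ee_rot: [-2.683, -0.533, -0.533]
force: [-5.6, -0.5, -0.2]
width: 0.368
gripper_force: 30.1
```

```bash
python3 d.py 240,-23; python3 -c "
from h import *
s=readout.observe();print(s['ft_torque'])"; python3 ang.py e
```

```text
[0.55562319 0.13422293 0.05538796] [-0.15  0.43  0.12  2.22 -1.28  0.47 -0.06] 0.3676806638072676 30.08483272511512 [-5.6 -0.5 -0.2] 11.8
face coords mm [  0.    0.9 -22.7] phi -121.72
n/.75 [-0.3904 -0.5404  1.1547] turn+10deg [-0.0488 -0.0675  0.1443]
240,-23 [ 0.0011 -0.0005 -0.0004 -0.008  -0.0136  0.0241] 1.7265153129576454
[-0.7284227   1.18376479  1.10522455]
wrist pointer 519 (np.float64(0.36052868409328886), np.float64(0.027746647266024285), np.float64(0.0772782022721344))
wrist mark 1436 (np.float64(0.32549620725176276), np.float64(0.05353952027832274), np.float64(0.056027907362673185))
```

{"name": "move_arm", "arguments": {
  "series": [
    [0.001, 0, 0, 0, 0, 0],
    [0.001, 0, 0, 0, 0, 0],
    [0.001, 0, 0, 0, 0, 0],
    [0.001, 0, 0, 0, 0, 0],
    [0.001, 0, 0, 0, 0, 0]
  ],
  "claw": 0.2
}}

```text
clock: 12.35
position: [0.5574, 0.1339, 0.0558]
ee_rot: [-2.684, -0.527, -0.535]
force: [-0.2, -0.2, -0.5]
width: 0.599
gripper_force: 0.0
```

{"name": "move_arm", "arguments": {
  "series": [
    [-0.016, -0.022, 0.046, 0, 0, 0],
    [-0.031, -0.043, 0.092, 0, 0, 0],
    [-0.047, -0.065, 0.139, 0, 0, 0],
    [-0.062, -0.086, 0.185, 0, 0, 0],
    [-0.062, -0.086, 0.185, 0, 0, 0]
  ]
}}

```text
clock: 12.85
position: [0.5123, 0.0669, 0.199]
ee_rot: [-2.684, -0.525, -0.545]
force: [-0.4, 0.1, -0.5]
width: 0.603
gripper_force: 0.0
```

```bash
python3 d.py; sed -i 's/^meas("wrist")/for n in("wrist","scene","top"): meas(n)/' ang.py; python3 ang.py f
python3 - <<'E'
# nut hexagon orientation in the face plane
from h import *
import cv2
from cell import get_image
s=readout.observe();p,d=get_image("wrist");c=calibration("wrist");T=np.eye(4);T[:3,:3]=R.from_rotvec(s["ee_rot"]).as_matrix();T[:3,3]=s["position"];V=np.linalg.inv(T@c["mount"])
o,F=frame(*P[:3]);g=[[-.03,-.03],[.03,-.03],[.03,.03],[-.03,.03]]
H=cv2.getPerspectiveTransform(proj(c,V,o+np.array([[a,b,.031] for a,b in g])@F.T).astype(np.float32),(np.float32(g)*10000+300).astype(np.float32))
w=cv2.warpPerspective(p,H,(600,600));m=((w.max(2)<70)*255).astype(np.uint8)
yy,xx=np.mgrid[:600,:600];ra=np.hypot(xx-300,yy-300);an=np.degrees(np.arctan2(yy-300,xx-300))
best=[]
for t in np.arange(-30,30,1.):
    k=np.zeros((600,600),np.uint8);a=np.radians(t+30+60*np.arange(6));cv2.fillPoly(k,[np.int32(np.c_[300+196*np.cos(a),300+196*np.sin(a)])],255)
    sel=ra>140;best.append((((m>0)==(k>0))[sel].mean(),t))
print(sorted(best)[-5:]); cv2.imwrite("pics/hex.png",w)
E
```

```text
[0.51233963 0.06689149 0.19902153] [-0.2   0.13  0.34  2.17 -0.78  0.75 -0.49] 0.6029338893890902 0.0 [-0.4  0.1 -0.5] 12.85
face coords mm [  2.6  -3.5 141.7] phi -121.93
n/.75 [-0.3904 -0.5404  1.1547] turn+10deg [-0.0488 -0.0675  0.1443]
wrist pointer 141 (np.float64(0.3503296315747858), np.float64(0.027843604095477828), np.float64(0.07417098483948563))
wrist mark 369 (np.float64(0.32096440617806454), np.float64(0.053480901514706636), np.float64(0.05192414617224736))
scene pointer 9 (np.float64(0.4711840143752162), np.float64(0.030773867478530965), np.float64(0.046543752984151504))
scene mark 44 (np.float64(0.3831406618968803), np.float64(0.05497475855763798), np.float64(0.06607989800401137))
top pointer 19 (np.float64(0.40902829489455445), np.float64(0.028507990685580912), np.float64(0.07672455113890421))
top mark 47 (np.float64(0.35002053990577475), np.float64(0.053834405224186706), np.float64(0.05208933583305258))
[(np.float64(0.920414378616348), np.float64(1.0)), (np.float64(0.9205450445771951), np.float64(-2.0)), (np.float64(0.9206422064455173), np.float64(-4.0)), (np.float64(0.9207058642213146), np.float64(-3.0)), (np.float64(0.9208532822284242), np.float64(0.0))]
```

Nut flats are back at the tight position (0°). The pointer is about 0.03 rad from the mark, and the arm is clear.

```bash
python3 -c "
from cell import ticket
print(ticket.sign_off())"
```

```text
the job is handed in; nothing more can be done
None
```

I slackened the locknut about 40°, turned the pointer to within about 0.03 rad of the green mark, did the nut up tight again, drew clear and handed the job in; the hand-in gave no verdict.

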